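# Show the key's bit and the toothed disc to the class

### The arm

A 6-joint arm with a two-finger parallel gripper is mounted at the origin on the work surface. World frame = base frame: x ahead of the robot, y to its left, z up, the work surface at z = 0. Lengths are in m, angles in rad, forces in N, time in s.
With the tool pointing down it reaches from about 0.325 to 0.925 m from the base axis. Payload 3.1 kg.
Tool frame: the origin (TCP) lies at the very end of the fingers, on their centre line; the grasp point (between the pads) lies env.pinch_z behind it (env.pinch_z is the distance from the TCP to the grasp point, in m); z points along the fingers, y is the line along which they close (so a half turn about z gives the same grasp; the last joint's range is limited). The gripper opens to 85 mm and grips with 20 to 120 N. Pads are 22 mm wide; open, the fingers measure 114 mm over their backs; the gripper's body (76 mm by 85 mm) begins 54 mm behind the grasp point. The pads swing forward as they close: fully open they stand 13 mm farther back than shut.
Start: joints at [-1.338, 0.217, 1.613, -0, 1.311, -0.112], TCP at [0.211, -0.588, 0.2] pointing down, gripper open.
Joint ranges: [-2.75, 2.75], [-0.78, 2.1], [0.31, 2.55], [-1.13, 4.27], [0.13, 2.63], [-2.58, 2.58]. Speed limits (rad/s): [2.79, 2.79, 3.14, 3.14, 3.14, 3.14].

### API

Orientations are given as a 3x3 rotation matrix whose columns are the frame's x, y, z axes.
In Python, from cell import status, read_camera, env gives the robot as it stands. The module is installed in compiled form; this text tells all that it offers.
- The arm moves only by the shell command python3 -m jog 'ROWS'. ROWS is JSON, a list of rows, each a list of 3 entries, a list of its own where there are three numbers: the closure in counts, from 0 (fully open) to 255 (shut), then the shift along the tool's x, y, z in m, then the turn about the tool's z in rad. A call has 1 to 20 rows; each row is the pose to reach, as a shift and turn from the pose commanded when the call began, along the tool's axes at that moment; what a row does not reach only later rows make up. A row lasts 1/8 s, in which the tool goes at most 62.5 mm and 10.7 degrees, less where a joint would pass 70% of its speed; a pose out of reach is approached as far as the arm can. A call with a gripper value outside its range is refused whole. The fingers move at their own pace and stop on an object; the grip force is fixed at half the most. Time passes only in rows, so rows that repeat a pose let the fingers close. It gives the time, the measured TCP pose, the force, the opening and the grip force at its end, in the units of the state.
- status.read_state(): the state, without advancing time (a new reading comes with each control period).
- read_camera(name): name is "scene" or "side" or "wrist"; returns a dict with "color" (480x640x3 uint8, red, green, blue), "z_map" (480x640 float32, m along the optical axis (not along the pixel's ray), 0 where there is no reading), "intrinsics" (3x3 intrinsics, pixels), "rvec" (rotation vector, rad) and "tvec" (3), from world to camera coordinates, as OpenCV has them; the wrist camera has in their place "mount" (4x4, takes a point from camera to tool coordinates, whose origin is the TCP and whose axes are the flange's). Camera axes: x right, y down, z forward; pixel columns grow to the right and rows downward; lengths in m; the calibration is good to about 2 mm. A picture is of the moment at which its call begins: read the wrist's pose just before it.
- env.sign_off(): hands the job in; it is judged then, once.
The state is a dict: "t": time; "qpos": joint angles; "qd": joint speeds; "tau": joint torques, N m; "tcp_pos": TCP position; "eef_rot": TCP orientation; "wrist_force": force on the tool from outside, world axes, zero at the start; "torque": the same for the moment, N m; "width": finger opening in m; "grasp_force": force on a finger pad.
Only numpy, scipy, OpenCV 4.12 (cv2) and the standard library are available. Lean on these libraries where they do the work, as an engineer would, in place of code of your own. Each camera call takes 0.05 s, during which the arm holds its last target. There are 200 camera calls.

### The job

Give the class a look at two of the finds: first switch the lamp on by pressing down the raised half of its rocker switch, then point at the toothed bit of the key, fingertips straight above it and a couple of centimetres clear, and stay there at least two seconds. Then point in the same way at the middle of the disc with the toothed rim, and finish there, still pointing at it. Touch no find, do not come down over any of the other four, and leave the jar, brush and scale where they are.

Things in the scene. Friction and masses are not known exactly. Their poses are not given: they have to be found in the camera images.
- rocker (a joint): lamp switch: black rocker 68 x 32 mm in a low grey box (110 x 62 x 28 mm, fixed, left or right of the cards). 0 to 0.05 rad = off, 0.3 = fully on (end stop). Its halves form a shallow V: when off, the half nearer the robot stands up, its outer end 10 mm above the other half, which is nearly flush; pressing it flush turns the lamp on. About 3 N at rocker_raised; no spring, stays where left
- rocker_raised (a point): point on the upper face of the raised half of the rocker, 26 mm out from the pivot, where to press; about 40 mm above the table when off, 33 mm when on. It moves with the rocker. Site x points along the box's length from the raised end (at -x) to the other, tilting with the rocker; the box is turned up to 40 degrees either way
- key: old key of dark corroded bronze lying flat on a white card, 100 mm long, 8 mm thick: a ring bow at one end, a straight shank, at the other end a bit with three prongs out to one side. Origin: underside, on the shank's line about midway; +x along the shank from the bow to the bit end, +y to the prongs' side, +z up
- key_bit (a point): middle of the key's bit (24 x 26 mm), on its upper face, 10 mm above the table: the point to point at
- toothed: dark bronze disc with ten square teeth around its rim, 64 mm over the teeth, 7 mm thick, flat on a white card; origin: centre of its underside, +z up
- toothed_top (a point): centre of the toothed disc's upper face, 9 mm above the table: the point to point at
- disc: plain round dark bronze disc without teeth, 54 mm across, 7 mm thick; not asked for. Origin: centre of its underside
- nail: dark bronze nail, 87 mm long with a flat head 24 mm wide, 10 mm high at most; not asked for. Origin: underside near mid-length
- trefoil: three-armed dark bronze mount with round ends, 38 mm from centre to each end, 8 mm thick; not asked for. Origin: centre of its underside
- ring: dark bronze ring brooch, 56 mm across, with a straight pin across it, 12 mm high; not asked for. Origin: centre of its underside. (The six finds lie each on a white card 110 x 110 x 2 mm fixed to the table, about 150 mm apart in two rows of three; any find may be on any card, turned any way. All the finds lie loose)
- jar: loose white jar with a lid, 56 mm across, 75 mm high, at the side of the cards opposite to the switch; origin: centre of its underside
- brush: loose brush 170 mm long, lying beside the cards on the robot's left, towards the far side; less than 35 mm high
- scale: loose white scale bar, 110 x 22 x 5 mm, lying beyond the cards; origin: centre of its underside
Mind the look-alikes: they are no part of the job. What is shaped like the part that bears rocker but orange or purple is not meant.

How it is judged:
By the outcome, as a careful person would: the job done as asked, in the order asked, and still so for the second after the job is handed in, with the robot touching nothing.
It also fails if it takes over 48 s, if anything falls off the work surface, if the arm or the gripper's body presses on something with over 40 N, if the wrist force passes 120 N, or if a joint passes its speed limit or range.

## Working session

There is one attempt and no reset: what is moved stays moved. The work goes in short steps, Python scripts to look and compute and a shell command to move; the robot and the scene stay as the last step left them, time stands still between calls to the robot, and variables do not carry over. Pictures are saved under pics/ and viewed, at most 10 in all, crops included, and the job is handed in when it is done.

```bash
mkdir -p pics; cat > h.py <<'E'
import numpy as np, cv2
from cell import status, read_camera, env
def cam(name):
    s=status.read_state(); c=read_camera(name)
    K=np.array(c["intrinsics"])
    if name=="wrist":
        T=np.eye(4);T[:3,:3]=s["eef_rot"];T[:3,3]=s["tcp_pos"]
        M=T@np.array(c["mount"]);R=M[:3,:3];o=M[:3,3]
    else:
        Rc=cv2.Rodrigues(np.array(c["rvec"],float))[0];R=Rc.T;o=-R@np.array(c["tvec"],float).ravel()
    return c["color"],c["z_map"],K,R,o
def ray(uv,z,K,R,o):
    uv=np.atleast_2d(uv).astype(float)
    d=(np.c_[uv,np.ones(len(uv))]@np.linalg.inv(K).T)@R.T
    return o+d*((z-o[2])/d[:,2])[:,None]
def save(n,img): cv2.imwrite("pics/"+n,img[:,:,::-1])
E
python3 - <<'E'
from h import *
s=status.read_state();print(s["t"],s["tcp_pos"],s["eef_rot"],env.pinch_z)
for n in("scene","side"):
    c,z,K,R,o=cam(n);save(n+"1.png",c);print(n,o,R[:,2])
E
```

```text
0.0 [ 0.21107765 -0.58734269  0.1986544 ] [[ 9.41134403e-01  3.38032141e-01 -5.54641167e-04]
 [ 3.38032494e-01 -9.41131572e-01  2.32338452e-03]
 [ 2.63388332e-04 -2.37410384e-03 -9.99997147e-01]] 0.0187
scene [ 1.07211229 -0.43678683  0.80029832] [-0.56920183  0.36979318 -0.7343448 ]
side [0.25864251 0.8924251  1.2630675 ] [ 0.14940987 -0.62142343 -0.76909662]
```

View pics/scene1.png

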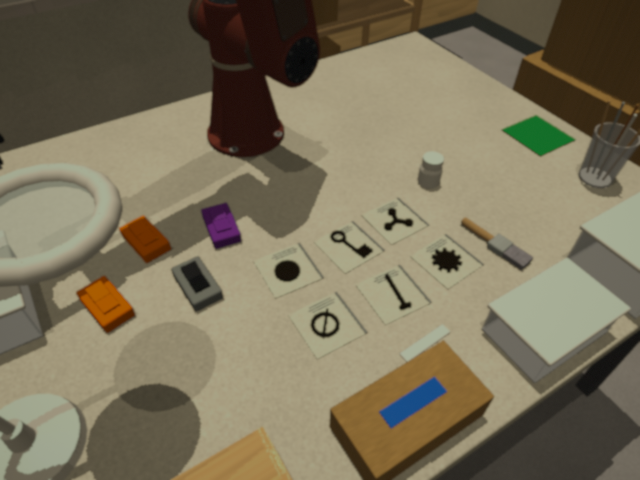

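View pics/side1.png

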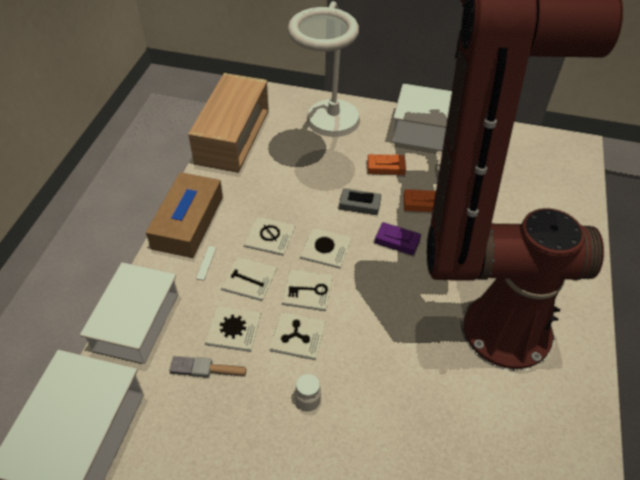

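The scene view shows the grey switch at about (197,282), the key bit at (365,250) and the toothed disc at (447,260). In the side view they are at (360,201), (293,292) and (233,326). A tall ring lamp stands beyond the switch.

```bash
python3 - <<'E'
from h import *
def blobs(n,z,boxes):
    c,zm,K,R,o=cam(n)
    g=c.max(axis=2)
    for k,(u,v,r) in boxes.items():
        m=np.zeros_like(g);m[v-r:v+r,u-r:u+r]=(g[v-r:v+r,u-r:u+r]<65)
        nl,l,st,ce=cv2.connectedComponentsWithStats(m.astype(np.uint8))
        i=1+np.argmax(st[1:,4]);ys,xs=np.where(l==i)
        zz=z[k];P=ray(np.c_[xs,ys],zz,K,R,o)[:,:2]
        (rc,sz,a)=cv2.minAreaRect((P*1000).astype(np.float32));cm=P.mean(0)
        w,V=np.linalg.eigh(np.cov(P.T));
        print(n,k,len(xs),"px",ce[i].round(1),"mean",cm.round(4),"rect",np.round(rc,1),np.round(sz,1),round(a,1),"ax",V[:,1].round(3))
        if k=="key":
            t=(P-cm)@V[:,1]; 
            for lo in np.arange(-.06,.06,.01):
                q=P[(t>=lo)&(t<lo+.01)]
                if len(q): print("  ",round(lo,2),len(q),q.mean(0).round(4), np.ptp((q-cm)@V[:,0]).round(4))
    return
z=dict(key=.010,toothed=.009,rocker=.033)
blobs("scene",z,dict(key=(350,243,26),toothed=(447,260,24),rocker=(197,278,26)))
blobs("side",z,dict(key=(308,290,23),toothed=(233,326,20),rocker=(360,199,24)))
c,zm,K,R,o=cam("side")
for nm,p in dict(ring=(323,13),ring2=(350,40),rl=(293,30),base=(333,117)).items():
    u,v=p;d=R@np.linalg.inv(K)@[u,v,1];print(nm,(o+d*zm[v,u]).round(3))
a=cv2.resize(c[180:225,330:400],None,fx=5,fy=5,interpolation=3)
c2=cam("scene")[0];b=cv2.resize(c2[250:320,160:240],None,fx=5,fy=5,interpolation=3)
im=np.zeros((350,750,3),np.uint8);im[:225,:350]=a;im[:350,350:]=b;save("sw.png",cv2.convertScaleAbs(im,alpha=1.8))
E
```

```text
scene key 195 px [353.  245.1] mean [0.5012 0.0102] rect [493.2   7.5] [93.4 31. ] 18.3 ax [-0.944 -0.331]
   -0.04 39 [0.5327 0.0229] 0.0256
   -0.03 46 [0.524  0.0192] 0.0266
   -0.02 22 [0.5169 0.0135] 0.0258
   -0.01 7 [0.508 0.005] 0.0037
   0.0 6 [0.4975 0.0035] 0.0027
   0.01 5 [0.4883 0.0016] 0.0033
   0.02 17 [4.774e-01 3.000e-04] 0.015
   0.03 21 [ 0.4686 -0.0016] 0.03
   0.04 18 [ 0.4573 -0.0017] 0.0301
   0.05 14 [ 0.4511 -0.0065] 0.0203
scene toothed 390 px [446.3 259.8] mean [0.6373 0.1541] rect [637.5 154.4] [58.  57.4] 76.0 ax [-0.979 -0.205]
scene rocker 494 px [194.8 276.7] mean [ 0.4247 -0.3143] rect [ 423.9 -314.1] [75.9 32.6] 1.6 ax [-1.    -0.019]
side key 136 px [306.1 289.6] mean [0.4909 0.0126] rect [487.6  11.4] [92.4 30.7] 17.4 ax [-0.949 -0.317]
   -0.05 5 [0.527  0.0346] 0.0089
   -0.04 32 [0.5241 0.0242] 0.0248
   -0.03 24 [0.5157 0.0197] 0.0246
   -0.02 5 [0.5085 0.0128] 0.0031
   -0.01 4 [0.4983 0.0095] 0.0005
   0.0 5 [0.4876 0.0067] 0.0006
   0.01 8 [0.4764 0.0053] 0.0035
   0.02 17 [0.4664 0.0071] 0.0216
   0.03 14 [0.4576 0.0024] 0.0308
   0.04 22 [ 0.4478 -0.0019] 0.0278
side toothed 329 px [232.5 326.1] mean [0.6321 0.1588] rect [631.9 159.6] [54.3 58.8] 18.4 ax [-0.828  0.561]
side rocker 233 px [360.6 196.9] mean [ 0.4219 -0.3136] rect [ 422.4 -313.7] [68.3 37.6] 6.8 ax [-0.99  -0.138]
ring [ 0.595 -0.552  0.421]
ring2 [ 0.503 -0.453  0.418]
rl [ 0.645 -0.447  0.426]
base [ 0.576 -0.638  0.028]
```

View pics/sw.png

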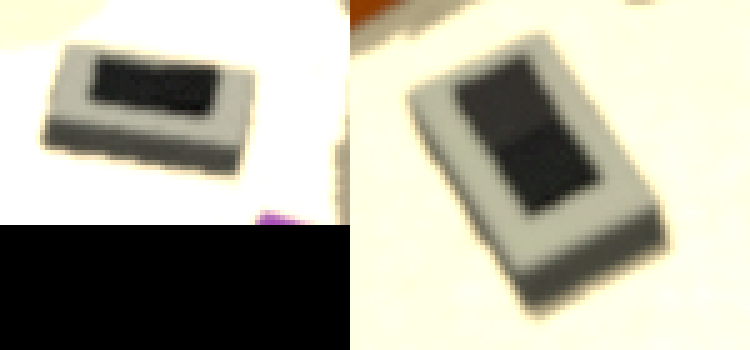

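The crop shows the rocker with its long axis roughly along world x. Its outline is clear in both views: the lit half is nearer the robot and the darker half is farther away. I'll move above it with the fingers shut and look with the wrist camera.

```bash
python3 -m jog '[[255,[0.06,-0.04,0],0.1],[255,[0.11,-0.08,0],0.2],[255,[0.16,-0.12,0],0.3],[255,[0.2,-0.15,0],0.33],[255,[0.24,-0.17,0],0.33],[255,[0.26,-0.19,0],0.33],[255,[0.26,-0.19,0],0.33],[255,[0.26,-0.19,0],0.33],[255,[0.26,-0.19,0],0.33]]'
python3 - <<'E'
from h import *
c,z,K,R,o=cam("wrist");save("w1.png",c);s=status.read_state()
print(s["t"],s["tcp_pos"],s["eef_rot"],o,R[:,2],s["width"])
E
```

```text
t: 1.42
tcp_pos: [0.3913, -0.3225, 0.2]
eef_rot: [[1.0, 0.013, -0.0], [0.013, -1.0, -0.0], [-0.0, 0.0, -1.0]]
wrist_force: [0.6, -0.3, -1.2]
width: -0.0001
grasp_force: 0.0
1.475 [ 0.3912608  -0.3224915   0.20002639] [[ 9.99913084e-01  1.31839991e-02 -8.28922615e-05]
 [ 1.31839779e-02 -9.99913056e-01 -2.51182337e-04]
 [-8.61966422e-05  2.50067656e-04 -9.99999965e-01]] [ 0.47412596 -0.32296768  0.37420132] [-0.32476621 -0.00423457 -0.94578485] 3.223393627041763e-05
```

View pics/w1.png

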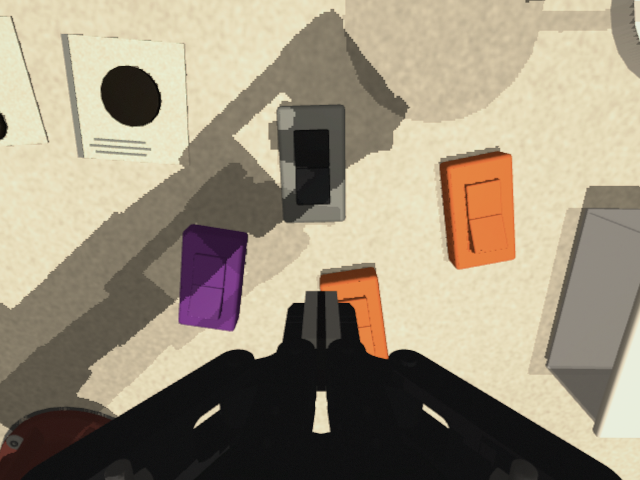

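The wrist view shows the whole grey switch at (312,163), with the rocker spanning rows 130–205 and its pivot near row 168. The robot is towards the bottom of the picture, so the raised half is the lower one. I'll measure it with depth.

```bash
python3 - <<'E'
from h import *
c,z,K,R,o=cam("wrist")
g=c.max(2);sub=np.zeros_like(g);sub[122:212,288:336]=g[122:212,288:336]<50
n,l,st,ce=cv2.connectedComponentsWithStats(sub.astype(np.uint8));i=1+np.argmax(st[1:,4])
ys,xs=np.where(l==i);print(st[i],ce[i])
d=(np.c_[xs,ys,np.ones(len(xs))]@np.linalg.inv(K).T)*z[ys,xs][:,None];P=o+d@R.T
rc,sz,a=cv2.minAreaRect((P[:,:2]*1000).astype(np.float32));print(rc,sz,a)
for lo in np.arange(.37,.47,.006):
    q=P[(P[:,0]>=lo)&(P[:,0]<lo+.006)]
    if len(q):print(round(lo,3),q.mean(0).round(4),np.ptp(q[:,1]).round(3))
# whole box by depth
ys,xs=np.mgrid[95:230,260:365];ys,xs=ys.ravel(),xs.ravel()
P=o+((np.c_[xs,ys,np.ones(len(xs))]@np.linalg.inv(K).T)*z[ys,xs][:,None])@R.T
q=P[(P[:,2]>.02)&(P[:,2]<.05)];print(len(q),cv2.minAreaRect((q[:,:2]*1000).astype(np.float32)),np.median(P[P[:,2]<.015,2]))
E
```

```text
[ 294  129   36   77 2594] [311.77332305 166.57478797]
(429.3240966796875, -314.7303466796875) (89.26715850830078, 32.57081604003906) 0.9614030122756958
0.382 [ 0.385  -0.3082  0.0282] 0.013
0.388 [ 0.3918 -0.3146  0.0414] 0.032
0.394 [ 0.3969 -0.3163  0.0403] 0.032
0.4 [ 0.403  -0.3161  0.0387] 0.031
0.406 [ 0.4091 -0.3158  0.0369] 0.031
0.412 [ 0.415  -0.3159  0.0353] 0.031
0.418 [ 0.4209 -0.316   0.0336] 0.031
0.424 [ 0.427  -0.3151  0.0333] 0.033
0.43 [ 0.433  -0.3142  0.0336] 0.031
0.436 [ 0.4389 -0.3147  0.0338] 0.031
0.442 [ 0.4449 -0.3143  0.034 ] 0.031
0.448 [ 0.451  -0.3143  0.0342] 0.031
0.454 [ 0.455  -0.3158  0.0329] 0.03
7634 ((421.4393310546875, -314.5577087402344), (110.20105743408203, 61.681053161621094), 1.9993069171905518) 0.00037605986846178663
```

```bash
python3 -m jog '[[255,[0.006,-0.006,0.05],0],[255,[0.006,-0.006,0.1],0],[255,[0.006,-0.006,0.14],0],[255,[0.006,-0.006,0.155],0],[255,[0.006,-0.006,0.158],0],[255,[0.006,-0.006,0.161],0],[255,[0.006,-0.006,0.163],0],[255,[0.006,-0.006,0.165],0],[255,[0.006,-0.006,0.166],0],[255,[0.006,-0.006,0.166],0],[255,[0.006,-0.006,0.166],0]]'
```

```text
t: 2.9
tcp_pos: [0.3977, -0.3154, 0.0341]
eef_rot: [[1.0, 0.015, 0.0], [0.015, -1.0, -0.0], [0.0, 0.0, -1.0]]
wrist_force: [0.4, -0.3, -0.2]
width: -0.0001
grasp_force: 0.0
```

```bash
python3 -m jog '[[255,[0,0,0.001],0],[255,[0,0,0.001],0],[255,[0,0,0.001],0]]'; python3 -m jog '[[255,[0,0,0.001],0],[255,[0,0,0.001],0],[255,[0,0,0.001],0]]'
```

```text
t: 3.28
tcp_pos: [0.3976, -0.3154, 0.033]
eef_rot: [[1.0, 0.015, -0.0], [0.015, -1.0, 0.0], [-0.0, -0.0, -1.0]]
wrist_force: [0.5, -0.0, 0.3]
width: 0.0002
grasp_force: 0.0
t: 3.65
tcp_pos: [0.3976, -0.3154, 0.0319]
eef_rot: [[1.0, 0.015, -0.0], [0.015, -1.0, 0.0], [-0.0, -0.0, -1.0]]
wrist_force: [-0.4, 0.2, 0.4]
width: 0.0002
grasp_force: 0.0
```

```bash
python3 -m jog '[[255,[0,0,0.0005],0],[255,[0,0,0.001],0],[255,[0,0,0.001],0]]'; python3 -m jog '[[255,[0,0,0.0005],0],[255,[0,0,0.001],0],[255,[0,0,0.001],0]]'
python3 - <<'E'
from h import *
c,z,K,R,o=cam("wrist");save("w2.png",c[120:480,160:480])
E
```

```text
t: 4.03
tcp_pos: [0.3976, -0.3154, 0.0309]
eef_rot: [[1.0, 0.015, -0.0], [0.015, -1.0, 0.0], [-0.0, -0.0, -1.0]]
wrist_force: [1.0, -0.4, -0.3]
width: -0.0002
grasp_force: 0.0
t: 4.4
tcp_pos: [0.3976, -0.3154, 0.0299]
eef_rot: [[1.0, 0.015, -0.0], [0.015, -1.0, 0.0], [-0.0, -0.0, -1.0]]
wrist_force: [-0.4, 1.1, -0.0]
width: -0.0002
grasp_force: 0.0
```

View pics/w2.png

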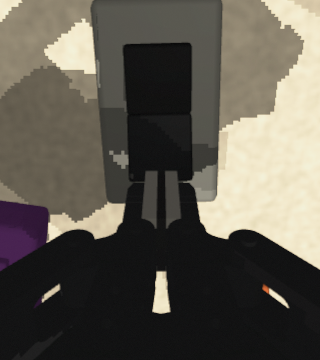

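The fingertips (about (160,172) in the crop) are over the outer end of the rocker, but no force shows. I'll check the rocker and fingertip heights.

```bash
python3 - <<'E'
from h import *
c,z,K,R,o=cam("wrist");Ki=np.linalg.inv(K)
for u in(310,295,320,340):
  print("col",u)
  for v in range(165,345,9):
    P=o+R@(Ki@[u,v,1])*z[v,u];print(v,P.round(4),end=" | ")
  print()
E
```

```text
col 310
165 [ 0.4555 -0.3111  0.0334] | 174 [ 0.4515 -0.3111  0.0341] | 183 [ 0.4473 -0.3111  0.0341] | 192 [ 0.4427 -0.3111  0.033 ] | 201 [ 0.4387 -0.3112  0.0342] | 210 [ 0.4341 -0.3112  0.0337] | 219 [ 0.4298 -0.3113  0.0341] | 228 [ 0.4248 -0.3113  0.0329] | 237 [ 0.4207 -0.3113  0.0344] | 246 [ 0.4161 -0.3114  0.0348] | 255 [ 0.4116 -0.3114  0.0355] | 264 [ 0.4072 -0.3115  0.0364] | 273 [ 0.4033 -0.3116  0.0386] | 282 [ 0.3985 -0.3116  0.0389] | 291 [ 0.4081 -0.3123  0.0666] | 300 [ 0.4072 -0.3125  0.0726] | 309 [ 0.4078 -0.3127  0.0806] | 318 [ 0.4079 -0.3129  0.087 ] | 327 [ 0.4071 -0.3131  0.0917] | 336 [ 0.4069 -0.3132  0.0968] | 
col 295
165 [ 0.4553 -0.3041  0.0328] | 174 [ 0.4514 -0.3042  0.0343] | 183 [ 0.4475 -0.3043  0.0357] | 192 [ 0.443  -0.3041  0.0346] | 201 [ 0.4385 -0.3041  0.0342] | 210 [ 0.4341 -0.304   0.0339] | 219 [ 0.4296 -0.304   0.0341] | 228 [ 0.4251 -0.304   0.0341] | 237 [ 0.4206 -0.304   0.0347] | 246 [ 0.4157 -0.3039  0.0341] | 255 [ 0.4118 -0.3041  0.0363] | 264 [ 0.4075 -0.3041  0.0373] | 273 [ 0.4026 -0.3041  0.0374] | 282 [ 0.399  -0.3042  0.040
[... 794 characters left out ...]
 -0.3166  0.0918] | 336 [ 0.4068 -0.3166  0.0966] | 
col 340
165 [ 0.4557 -0.3249  0.0332] | 174 [ 0.4516 -0.325   0.0338] | 183 [ 0.4474 -0.3251  0.0338] | 192 [ 0.4431 -0.3253  0.0335] | 201 [ 0.4386 -0.3255  0.0329] | 210 [ 0.4343 -0.3256  0.0333] | 219 [ 0.4297 -0.3258  0.0332] | 228 [ 0.4254 -0.3259  0.0341] | 237 [ 0.4205 -0.3261  0.0332] | 246 [ 0.4165 -0.3261  0.0352] | 255 [ 0.4119 -0.3262  0.0356] | 264 [ 0.4082 -0.3262  0.0381] | 273 [ 0.4038 -0.3263  0.0391] | 282 [ 0.3994 -0.3264  0.04  ] | 291 [ 0.3944 -0.3266  0.0401] | 300 [ 0.3905 -0.3266  0.0421] | 309 [ 0.4035 -0.3247  0.0729] | 318 [ 0.4041 -0.3243  0.0806] | 327 [ 0.4038 -0.3241  0.0863] | 336 [ 0.4078 -0.3234  0.0978] |
```

The rocker hasn't moved: it still reads 40 mm at the press point. The visible fingertips look about 30 mm higher than the reported TCP. I'll project the TCP into the fixed views to check.

```bash
python3 - <<'E'
from h import *
s=status.read_state();t=np.array(s["tcp_pos"]);print(s["t"],t,s["width"],s["qpos"])
im=np.zeros((480,800,3),np.uint8)
for k,n in enumerate(("scene","wrist")):
    c,z,K,R,o=cam(n);c=c.copy()
    def pr(X):
        p=K@R.T@(X-o);return p[:2]/p[2],p[2]
    for h in(0,.03,.06):print(n,h,pr(t+[0,0,h]))
    if n=="scene":
        u,v=pr(t)[0];a=c[int(v)-45:int(v)+45,int(u)-37:int(u)+38];m=5.3
    else: a=c[240:360,270:370];m=4;u,v=pr(t)[0];u0,v0=270,240
    if n=="scene":u0,v0=int(u)-37,int(v)-45
    a=cv2.resize(cv2.convertScaleAbs(a,alpha=2),(400,480),interpolation=0)
    f=400/(75 if n=="scene" else 100)
    for h,col in((0,(255,0,0)),(.03,(0,255,0))):
        p=pr(t+[0,0,h])[0];cv2.circle(a,(int((p[0]-u0)*f),int((p[1]-v0)*f)),3,col,-1)
    im[:,400*k:400*k+400]=a
save("chk.png",im)
E
```

```text
4.5 [ 0.39766287 -0.31542025  0.02998961] -0.00041959863848566666 [-8.08925819e-01  1.89023345e-01  2.00416538e+00  1.38196173e-06
  9.48435607e-01  7.47089416e-01]
scene 0 (array([189.21051828, 268.74171218]), np.float64(0.9944505698693141))
scene 0.03 (array([186.37410006, 258.89764132]), np.float64(0.9724202259127225))
scene 0.06 (array([183.40618365, 248.59719298]), np.float64(0.9503898819561309))
wrist 0 (array([317.78208033, 276.01801204]), np.float64(0.19163308137968207))
wrist 0.03 (array([317.1839733 , 305.23235866]), np.float64(0.16325844647736648))
wrist 0.06 (array([316.33422645, 346.73797152]), np.float64(0.13488381157505086))
```

View pics/chk.png

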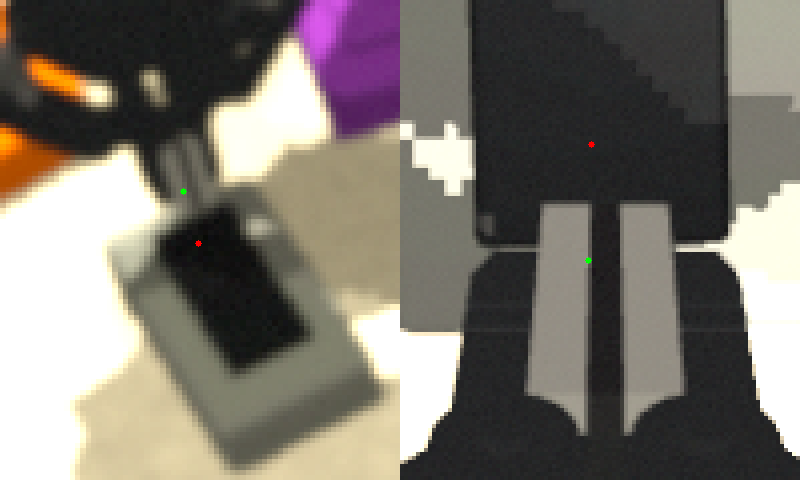

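Both views agree that the real fingertips end about 25–30 mm behind the reported TCP. I'll keep going down slowly in small steps and watch the force to find the contact.

```bash
python3 -m jog '[[255,[0,0,0.003],0],[255,[0,0,0.006],0],[255,[0,0,0.008],0],[255,[0,0,0.01],0],[255,[0,0,0.01],0]]'; python3 -m jog '[[255,[0,0,0.002],0],[255,[0,0,0.004],0],[255,[0,0,0.004],0]]';python3 -m jog '[[255,[0,0,0.001],0],[255,[0,0,0.002],0],[255,[0,0,0.002],0]]'
```

```text
t: 5.22
tcp_pos: [0.3975, -0.3153, 0.0197]
eef_rot: [[1.0, 0.015, -0.0], [0.015, -1.0, 0.0], [-0.0, -0.0, -1.0]]
wrist_force: [1.5, -0.1, -0.5]
width: 0.0003
grasp_force: 0.0
t: 5.6
tcp_pos: [0.3975, -0.3153, 0.0158]
eef_rot: [[1.0, 0.015, -0.0], [0.015, -1.0, 0.0], [-0.0, -0.0, -1.0]]
wrist_force: [-0.5, 0.4, -0.1]
width: 0.0002
grasp_force: 0.0
t: 5.98
tcp_pos: [0.3976, -0.3154, 0.0139]
eef_rot: [[1.0, 0.015, -0.0], [0.015, -1.0, 0.0], [-0.0, -0.0, -1.0]]
wrist_force: [-0.8, -0.7, -0.0]
width: 0.0001
grasp_force: 0.0
```

```bash
cat > look.py <<'E'
from h import *
c,z,K,R,o=cam("wrist");Ki=np.linalg.inv(K);t=status.read_state()["tcp_pos"]
print("tcp",np.round(t,4))
for u in(295,318,340):
  print("col",u,[(v,)+tuple((o+R@(Ki@[u,v,1])*z[v,u])[[0,2]].round(4)) for v in range(220,320,8)])
E
python3 look.py; python3 -m jog '[[255,[0,0,0.001],0],[255,[0,0,0.002],0],[255,[0,0,0.002],0]]';python3 -m jog '[[255,[0,0,0.001],0],[255,[0,0,0.002],0],[255,[0,0,0.002],0]]'; python3 look.py
```

```text
tcp [ 0.3976 -0.3154  0.014 ]
col 295 [(220, np.float64(0.4339), np.float64(0.034)), (228, np.float64(0.4299), np.float64(0.033)), (236, np.float64(0.4263), np.float64(0.0333)), (244, np.float64(0.4224), np.float64(0.0331)), (252, np.float64(0.4189), np.float64(0.0341)), (260, np.float64(0.4155), np.float64(0.0352)), (268, np.float64(0.4114), np.float64(0.0349)), (276, np.float64(0.4084), np.float64(0.0369)), (284, np.float64(0.4053), np.float64(0.0388)), (292, np.float64(0.4012), np.float64(0.0387)), (300, np.float64(0.3982), np.float64(0.0406)), (308, np.float64(0.4034), np.float64(0.0565)), (316, np.float64(0.4036), np.float64(0.0628))]
col 318 [(220, np.float64(0.4338), np.float64(0.033)), (228, np.float64(0.4304), np.float64(0.0339)), (236, np.float64(0.4267), np.float64(0.0341)), (244, np.float64(0.4223), np.float64(0.0324)), (252, np.float64(0.419), np.float64(0.0339)), (260, np.float64(0.4156), np.float64(0.0351)), (268, np.float64(0.4119), np.float64(0.0357)), (276, np.float64(0.4804), np.float64(0.1881)), (284, np.float64(0.4055), np.float64(0.0388)), (292, np.float64(0.407
[... 2304 characters left out ...]
float64(0.4072), np.float64(0.0589)), (316, np.float64(0.4074), np.float64(0.065))]
col 340 [(220, np.float64(0.4353), np.float64(0.0338)), (228, np.float64(0.4317), np.float64(0.0336)), (236, np.float64(0.4279), np.float64(0.0333)), (244, np.float64(0.4242), np.float64(0.0331)), (252, np.float64(0.4205), np.float64(0.0335)), (260, np.float64(0.417), np.float64(0.0341)), (268, np.float64(0.4137), np.float64(0.0354)), (276, np.float64(0.41), np.float64(0.0358)), (284, np.float64(0.4071), np.float64(0.0379)), (292, np.float64(0.4031), np.float64(0.0378)), (300, np.float64(0.4002), np.float64(0.0398)), (308, np.float64(0.4036), np.float64(0.0525)), (316, np.float64(0.4034), np.float64(0.0583))]
```

Contact starts at TCP z of about 0.011, so the real tips sit about 31 mm above the reported TCP. Next I'll press through.

```bash
python3 -m jog '[[255,[0,0,0.001],0],[255,[0,0,0.002],0],[255,[0,0,0.003],0],[255,[0,0,0.004],0],[255,[0,0,0.005],0],[255,[0,0,0.005],0]]'; python3 -m jog '[[255,[0,0,0.001],0],[255,[0,0,0.002],0],[255,[0,0,0.002],0]]';python3 -m jog '[[255,[0,0,0.001],0],[255,[0,0,0.001],0],[255,[0,0,0.001],0]]'; python3 look.py
```

```text
t: 7.58
tcp_pos: [0.3978, -0.3155, 0.0049]
eef_rot: [[1.0, 0.015, 0.0], [0.015, -1.0, -0.0], [0.0, 0.0, -1.0]]
wrist_force: [-1.2, 0.8, 2.1]
width: -0.0001
grasp_force: 0.7
t: 7.95
tcp_pos: [0.3977, -0.3154, 0.0029]
eef_rot: [[1.0, 0.015, 0.0], [0.015, -1.0, -0.0], [0.0, 0.0, -1.0]]
wrist_force: [-0.2, -0.1, 0.7]
width: 0.0001
grasp_force: 0.8
t: 8.32
tcp_pos: [0.3977, -0.3154, 0.0019]
eef_rot: [[1.0, 0.015, 0.0], [0.015, -1.0, 0.0], [0.0, -0.0, -1.0]]
wrist_force: [-1.0, 1.2, 0.6]
width: 0.0003
grasp_force: 0.7
tcp [ 0.3977 -0.3154  0.0019]
col 295 [(220, np.float64(0.4393), np.float64(0.0392)), (228, np.float64(0.4355), np.float64(0.0377)), (236, np.float64(0.4315), np.float64(0.0359)), (244, np.float64(0.4279), np.float64(0.0355)), (252, np.float64(0.4238), np.float64(0.0341)), (260, np.float64(0.4195), np.float64(0.0324)), (268, np.float64(0.4163), np.float64(0.0333)), (276, np.float64(0.412), np.float64(0.0322)), (284, np.float64(0.4091), np.float64(0.0341)), (292, np.float64(0.4047), np.float64(0.0329)), (300, np.float64(0.401), np.float64(0.0333)), (308, np.float64(0.4037), np
[... 596 characters left out ...]
.float64(0.408), np.float64(0.0518)), (316, np.float64(0.4078), np.float64(0.0573))]
col 340 [(220, np.float64(0.4393), np.float64(0.0385)), (228, np.float64(0.4356), np.float64(0.0371)), (236, np.float64(0.4319), np.float64(0.0363)), (244, np.float64(0.4279), np.float64(0.0347)), (252, np.float64(0.4244), np.float64(0.0348)), (260, np.float64(0.4202), np.float64(0.0333)), (268, np.float64(0.4162), np.float64(0.0325)), (276, np.float64(0.4127), np.float64(0.033)), (284, np.float64(0.4088), np.float64(0.0327)), (292, np.float64(0.4051), np.float64(0.0331)), (300, np.float64(0.4012), np.float64(0.0331)), (308, np.float64(0.404), np.float64(0.0447)), (316, np.float64(0.4035), np.float64(0.05))]
```

```bash
python3 -m jog '[[255,[0,0,0.0005],0],[255,[0,0,0.001],0],[255,[0,0,0.001],0]]'; python3 -m jog '[[255,[0,0,0.0005],0],[255,[0,0,0.0005],0]]'
```

```text
t: 8.75
tcp_pos: [0.3977, -0.3154, 0.0017]
eef_rot: [[1.0, 0.015, -0.0], [0.015, -1.0, 0.0], [-0.0, -0.0, -1.0]]
wrist_force: [-2.6, 1.1, 6.4]
width: -0.0003
grasp_force: 3.3
t: 9.0
tcp_pos: [0.3977, -0.3155, 0.0016]
eef_rot: [[1.0, 0.015, -0.0], [0.015, -1.0, 0.0], [-0.0, -0.0, -1.0]]
wrist_force: [-4.7, 2.1, 9.8]
width: 0.0001
grasp_force: 4.8
```

The force rises sharply with no further travel, so the rocker is at its end stop. Lamp on. I'll lift and move so the wrist camera sees the key and the toothed disc.

```bash
python3 -m jog '[[255,[0,0,-0.03],0],[255,[0,0,-0.08],0],[255,[0,0,-0.14],0],[255,[0,0,-0.2],0],[255,[0.02,-0.05,-0.2],0],[255,[0.03,-0.11,-0.2],0],[255,[0.04,-0.17,-0.2],0],[255,[0.05,-0.23,-0.2],0],[255,[0.06,-0.28,-0.2],0],[255,[0.06,-0.32,-0.2],0],[255,[0.06,-0.335,-0.2],0],[255,[0.06,-0.335,-0.2],0],[255,[0.06,-0.335,-0.2],0],[255,[0.06,-0.335,-0.2],0]]'
python3 - <<'E'
from h import *
c,z,K,R,o=cam("wrist");save("w3.png",c)
E
```

```text
t: 10.75
tcp_pos: [0.4528, 0.0193, 0.2005]
eef_rot: [[1.0, 0.013, 0.0], [0.013, -1.0, -0.0], [0.0, 0.0, -1.0]]
wrist_force: [-0.4, -0.6, -0.5]
width: -0.0002
grasp_force: 0.0
```

View pics/w3.png

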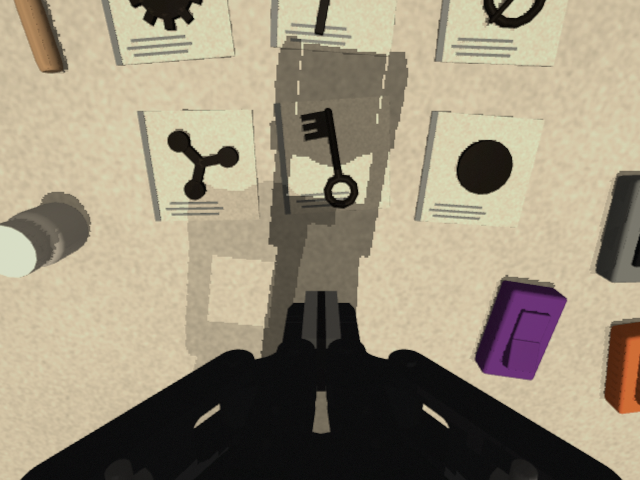

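The wrist view shows the key with its bow at (341,191) and its bit spanning about (302–335, 108–140). The toothed disc is at the top left, near (165,5), partly cut off.

```bash
python3 - <<'E'
from h import *
c,z,K,R,o=cam("wrist")
g=c.max(2);m=np.zeros_like(g);m[98:215,292:365]=g[98:215,292:365]<45
n,l,st,ce=cv2.connectedComponentsWithStats(m.astype(np.uint8));i=1+np.argmax(st[1:,4]);ys,xs=np.where(l==i);print(st[i])
P=ray(np.c_[xs,ys],.010,K,R,o)[:,:2]
# shank axis: bow centre & shank middle
bow=ray([341,191],.01,K,R,o)[0,:2]
ax=None
t0=np.array([.5,.01])
d=np.array([.945,.327])
for _ in range(3):
    t=(P-bow)@d; s=P[(t>.025)&(t<.048)]
    vx,vy,x0,y0=cv2.fitLine(s.astype(np.float32),cv2.DIST_HUBER,0,1e-4,1e-4).ravel();d=np.array([vx,vy]);d*=np.sign(d[0])
nrm=np.array([-d[1],d[0]]);p0=np.array([x0,y0])
t=(P-p0)@d;u=(P-p0)@nrm
print("d",d,"t range",t.min(),t.max())
for lo in np.arange(t.max()-.04,t.max(),.004):
    q=u[(t>=lo)&(t<lo+.004)];print(round(lo,3),len(q),q.min().round(4),q.max().round(4))
b=(t>t.max()-.04)&(u>.007);print("prong t range",t[b].min(),t[b].max(),"u max",u[b].max())
tc=(t[b].min()+t[b].max())/2
for uc in(0.0,u[b].max()/2,u[b].max()-.013):print("bit",uc,(p0+tc*d+uc*nrm).round(4))
print(status.read_state()["tcp_pos"])
E
```

```text
[ 302  108   56  100 1535]
d [0.9816908  0.19048135] t range -0.05376454289243156 0.04376308865487518
0.004 31 -0.0034 0.0034
0.008 31 -0.0032 0.0033
0.012 31 -0.0034 0.0034
0.016 54 -0.0033 0.0248
0.02 129 -0.0032 0.0253
0.024 83 -0.0035 0.0248
0.028 133 -0.0034 0.0255
0.032 98 -0.0032 0.0253
0.036 121 -0.0034 0.0252
0.04 84 -0.0032 0.0247
prong t range 0.018914478680616974 0.04191605745490277 u max 0.02546338999817469
bit 0.0 [0.5226 0.0107]
bit 0.012731694999087346 [0.5202 0.0232]
bit 0.012463389998174692 [0.5202 0.023 ]
[0.45280259 0.01947351 0.20048588]
```

```bash
python3 -m jog '[[255,[0.04,-0.002,0],0],[255,[0.067,-0.003,0],0],[255,[0.067,-0.003,0],0],[255,[0.067,-0.003,0.05],0],[255,[0.067,-0.003,0.1],0],[255,[0.067,-0.003,0.15],0],[255,[0.067,-0.003,0.18],0],[255,[0.067,-0.003,0.185],0],[255,[0.067,-0.003,0.185],0]]'
python3 - <<'E'
from h import *
s=status.read_state();t=np.array(s["tcp_pos"]);c,z,K,R,o=cam("scene")
p=K@R.T@(t+[0,0,.032]-o);u,v=(p[:2]/p[2]).astype(int)
a=cv2.resize(cv2.convertScaleAbs(c[v-40:v+40,u-40:u+40],alpha=1.8),(400,400),interpolation=2)
c,z,K,R,o=cam("wrist")
b=cv2.resize(cv2.convertScaleAbs(c[190:330,250:390],alpha=1.8),(400,400),interpolation=0)
save("k.png",np.hstack([a,b]));print(t,p[:2]/p[2])
Ki=np.linalg.inv(K)
for u in(305,318,330):print([(v,)+tuple((o+R@(Ki@[u,v,1])*z[v,u]).round(3).tolist()) for v in range(270,312,5)])
E
```

```text
t: 11.98
tcp_pos: [0.5198, 0.0242, 0.0163]
eef_rot: [[1.0, 0.015, 0.001], [0.015, -1.0, -0.0], [0.001, 0.0, -1.0]]
wrist_force: [-0.8, 0.1, 0.3]
width: -0.0003
grasp_force: 0.0
[0.51983175 0.0241748  0.0162519 ] [364.56513211 235.67943254]
[(270, 0.521, 0.031, 0.01), (275, 0.518, 0.031, 0.01), (280, 0.512, 0.031, 0.005), (285, 0.512, 0.031, 0.01), (290, 0.509, 0.031, 0.01), (295, 0.531, 0.029, 0.056), (300, 0.531, 0.029, 0.061), (305, 0.531, 0.029, 0.064), (310, 0.53, 0.029, 0.067)]
[(270, 0.521, 0.024, 0.01), (275, 0.518, 0.024, 0.011), (280, 0.514, 0.024, 0.008), (285, 0.512, 0.024, 0.01), (290, 0.509, 0.024, 0.009), (295, 0.53, 0.024, 0.055), (300, 0.531, 0.024, 0.061), (305, 0.531, 0.024, 0.065), (310, 0.531, 0.024, 0.069)]
[(270, 0.521, 0.018, 0.01), (275, 0.518, 0.018, 0.01), (280, 0.515, 0.018, 0.01), (285, 0.512, 0.017, 0.01), (290, 0.509, 0.017, 0.01), (295, 0.53, 0.019, 0.056), (300, 0.531, 0.019, 0.06), (305, 0.531, 0.019, 0.065), (310, 0.531, 0.019, 0.068)]
```

View pics/k.png

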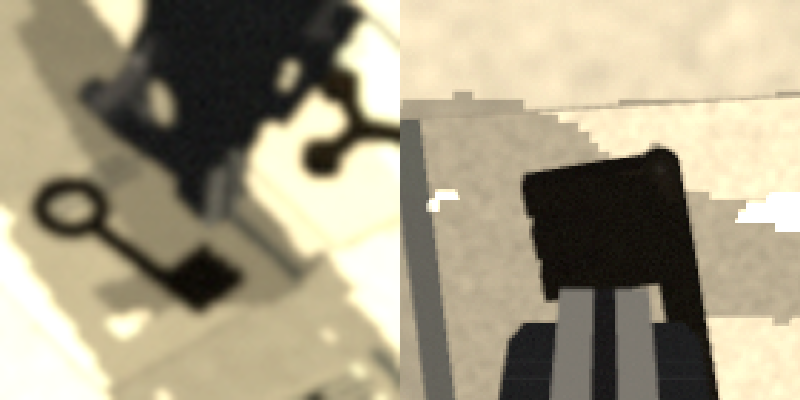

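The scene crop shows the fingertips above the key bit with clear space below. In the wrist crop the bit lies directly ahead of and under the tips. I'll lower another 14 mm, to about 24 mm clear, and hold.

```bash
python3 -m jog '[[255,[0,-0.0005,0.007],0],[255,[0,-0.0005,0.014],0],[255,[0,-0.0005,0.014],0],[255,[0,-0.0005,0.014],0],[255,[0,-0.0005,0.014],0],[255,[0,-0.0005,0.014],0],[255,[0,-0.0005,0.014],0],[255,[0,-0.0005,0.014],0],[255,[0,-0.0005,0.014],0],[255,[0,-0.0005,0.014],0],[255,[0,-0.0005,0.014],0],[255,[0,-0.0005,0.014],0],[255,[0,-0.0005,0.014],0],[255,[0,-0.0005,0.014],0],[255,[0,-0.0005,0.014],0],[255,[0,-0.0005,0.014],0],[255,[0,-0.0005,0.014],0],[255,[0,-0.0005,0.014],0],[255,[0,-0.0005,0.014],0],[255,[0,-0.0005,0.014],0]]'
python3 -m jog '[[255,[0,0,0],0],[255,[0,0,0],0],[255,[0,0,0],0],[255,[0,0,0],0],[255,[0,0,0],0],[255,[0,0,0],0],[255,[0,0,0],0],[255,[0,0,0],0]]'
```

```text
t: 14.58
tcp_pos: [0.5197, 0.0249, 0.0015]
eef_rot: [[1.0, 0.015, 0.0], [0.015, -1.0, 0.0], [0.0, -0.0, -1.0]]
wrist_force: [-0.2, -0.0, 0.1]
width: 0.0
grasp_force: 0.0
t: 15.58
tcp_pos: [0.5196, 0.0249, 0.0015]
eef_rot: [[1.0, 0.015, -0.0], [0.015, -1.0, 0.0], [-0.0, -0.0, -1.0]]
wrist_force: [0.2, 0.3, 0.9]
width: -0.0
grasp_force: 0.0
```

```bash
python3 -m jog '[[255,[0,0,-0.03],0],[255,[0,0,-0.08],0],[255,[0,0,-0.14],0],[255,[0,0,-0.2],0],[255,[0.015,-0.05,-0.2],0],[255,[0.03,-0.1,-0.2],0],[255,[0.04,-0.13,-0.2],0],[255,[0.04,-0.13,-0.2],0],[255,[0.04,-0.13,-0.2],0]]'
python3 - <<'E'
from h import *
c,z,K,R,o=cam("wrist");t=np.array(status.read_state()["tcp_pos"])
p=K@R.T@(np.array([.634,.157,.009])-o);u,v=(p[:2]/p[2]).astype(int);print(t,u,v)
g=c.max(2);m=np.zeros_like(g);r=45;v0=max(v-r,0);m[v0:v+r,u-r:u+r]=g[v0:v+r,u-r:u+r]<45
n,l,st,ce=cv2.connectedComponentsWithStats(m.astype(np.uint8));i=1+np.argmax(st[1:,4]);ys,xs=np.where(l==i);print(st[i])
P=ray(np.c_[xs,ys],.009,K,R,o)[:,:2]
print(P.mean(0),cv2.minEnclosingCircle((P*1000).astype(np.float32)))
save("w4.png",c[:320])
E
```

```text
t: 16.7
tcp_pos: [0.5573, 0.155, 0.2011]
eef_rot: [[1.0, 0.015, -0.001], [0.015, -1.0, -0.001], [-0.001, 0.001, -1.0]]
wrist_force: [-0.5, -0.0, -0.0]
width: -0.0004
grasp_force: 0.0
[0.55729681 0.154618   0.20118982] 318 114
[ 288   81   65   70 2657]
[0.63258875 0.15561335] ((632.0106811523438, 155.7810516357422), 31.643064498901367)
```

View pics/w4.png

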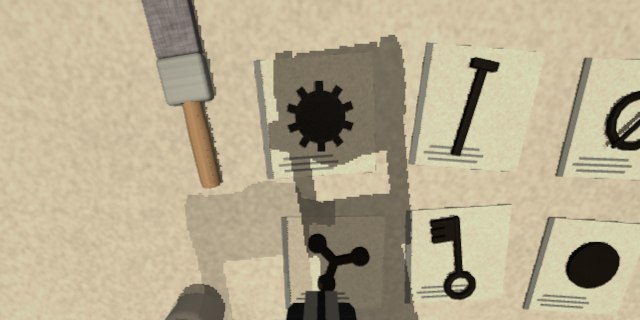

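The toothed disc is at (320,116), which gives world (0.632, 0.156). The key lies undisturbed. I'll move over the disc and come down.

```bash
python3 -m jog '[[255,[0.04,0,0],0],[255,[0.075,0,0],0],[255,[0.075,0,0],0],[255,[0.075,0,0.05],0],[255,[0.075,0,0.1],0],[255,[0.075,0,0.15],0],[255,[0.075,0,0.18],0],[255,[0.075,0,0.192],0],[255,[0.075,0,0.198],0],[255,[0.075,0,0.198],0],[255,[0.075,0,0.198],0],[255,[0.075,0,0.198],0],[255,[0.075,0,0.198],0]]'
```

```text
t: 18.38
tcp_pos: [0.6332, 0.1567, 0.0042]
eef_rot: [[1.0, 0.015, 0.001], [0.015, -1.0, 0.0], [0.001, -0.0, -1.0]]
wrist_force: [0.5, 0.3, 0.2]
width: 0.0002
grasp_force: 0.0
```

```bash
python3 -m jog '[[255,[-0.001,0.001,0.002],0],[255,[-0.001,0.001,0.002],0],[255,[-0.001,0.001,0.002],0],[255,[-0.001,0.001,0.002],0],[255,[-0.001,0.001,0.002],0],[255,[-0.001,0.001,0.002],0],[255,[-0.001,0.001,0.002],0],[255,[-0.001,0.001,0.002],0],[255,[-0.001,0.001,0.002],0],[255,[-0.001,0.001,0.002],0],[255,[-0.001,0.001,0.002],0],[255,[-0.001,0.001,0.002],0],[255,[-0.001,0.001,0.002],0],[255,[-0.001,0.001,0.002],0],[255,[-0.001,0.001,0.002],0],[255,[-0.001,0.001,0.002],0],[255,[-0.001,0.001,0.002],0],[255,[-0.001,0.001,0.002],0],[255,[-0.001,0.001,0.002],0],[255,[-0.001,0.001,0.002],0]]'
python3 - <<'E'
from h import *
c,z,K,R,o=cam("side");Ki=np.linalg.inv(K)
for h in (0,):
  for x in (.392,.40,.41,.423,.436,.446,.454):
    p=K@R.T@(np.array([x,-.3155,.035])-o);u,v=(p[:2]/p[2]).round().astype(int);print(x,(o+R@(Ki@[u,v,1])*z[v,u]).round(4))
s=cam("scene")[0];w=cam("wrist")[0]
a=cv2.resize(cv2.convertScaleAbs(s[200:300,395:495],alpha=1.8),(400,400));b=cv2.resize(w[190:330,250:390],(400,400))
save("fin.png",np.hstack([a,b]))
E
```

```text
t: 20.88
tcp_pos: [0.6318, 0.1556, 0.0015]
eef_rot: [[1.0, 0.015, 0.0], [0.015, -1.0, -0.0], [0.0, 0.0, -1.0]]
wrist_force: [-0.1, -0.2, 0.5]
width: -0.0001
grasp_force: 0.0
0.392 [ 0.3929 -0.3124  0.0374]
0.4 [ 0.3991 -0.3164  0.0357]
0.41 [0.3498 0.1648 0.5225]
0.423 [0.3574 0.1712 0.5293]
0.436 [0.3637 0.1741 0.5327]
0.446 [0.3702 0.1756 0.5348]
0.454 [0.3753 0.175  0.533 ]
```

View pics/fin.png

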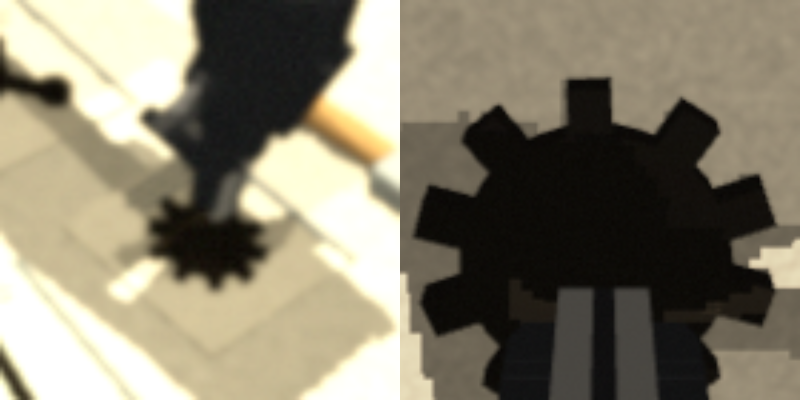

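The fingertips are centred on the toothed disc and clear of it. I'll check the rocker once more from the scene camera, then hand in.

```bash
python3 - <<'E'
from h import *
c,z,K,R,o=cam("scene");Ki=np.linalg.inv(K)
for x in (.394,.402,.41,.423,.436,.444,.452):
    p=K@R.T@(np.array([x,-.3155,.035])-o);u,v=(p[:2]/p[2]).round().astype(int)
    print(x,np.median([(o+R@(Ki@[a,b,1])*z[b,a])[2] for a in(u-1,u,u+1) for b in(v-1,v,v+1)]).round(4))
E
```

```text
0.394 0.0313
0.402 0.0329
0.41 0.0323
0.423 0.0339
0.436 0.0382
0.444 0.0416
0.452 0.041
```

The far half of the rocker is now the raised one, so the lamp is on.

```bash
python3 -c "
from cell import env
print(env.sign_off())"
```

```text
the job is handed in; nothing more can be done
None
```

I switched the lamp on, pointed at the key's bit for about 3 s, and handed the job in at about 21 s while still pointing at the toothed disc's centre, about 24 mm clear; the shut fingertips turned out to end about 32 mm short of the reported TCP, so I set both heights by the real tips.

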